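Fit a fresh blade to the scraper head

ROBOT

A 6-joint arm with a two-finger parallel gripper is mounted at the origin on the work surface. World frame = base frame: x ahead of the robot, y to its left, z up, the work surface at z = 0. Lengths are in mm, angles in rad, forces in N, time in s.
With the tool pointing down it reaches from about 400 to 925 mm from the base axis. Payload 12.5 kg.
Tool frame: the origin (TCP) lies midway between the tips of the shut fingers; the grasp point (between the pads) lies 19 mm behind it (env.pinch_z is the z of the grasp point in the tool frame, in mm); z points along the fingers, y is the line along which they close (so a half turn about z gives the same grasp; the last joint's range is limited). The gripper opens to 95 mm and grips with 3 to 60 N. Pads are 20 mm wide; open, the fingers measure 119 mm over their backs; the gripper's body (75 mm by 180 mm) begins 59 mm behind the grasp point.
Start: joints at [-1.212, 0.491, 1.559, -0, 1.092, -0.106], TCP at [280.177, -558.702, 214.661] pointing down, gripper open.
Joint ranges: [-3.1, 3.1], [-0.84, 2.19], [0.05, 2.79], [-1.13, 4.28], [0.06, 2.93], [-2.69, 2.69]. Speed limits (rad/s): [2.22, 2.22, 2.79, 3.14, 3.14, 3.14].

INTERFACE

Orientations are given as [roll, pitch, yaw] about the fixed x, y, z axes, in that order (R = Rz(yaw) Ry(pitch) Rx(roll)).
In Python, from cell import env, eyes gives the robot as it stands.
- The arm moves only by the shell command python3 -m inch 'ROWS'. ROWS is JSON, a list of rows, each a list of 3 entries, a list of its own where there are three numbers: the shift along the tool's x, y, z in units of 60 mm (1.0 is 60 mm), then the turn about the tool's z in units of 5 degrees (1.0 is 5 degrees), then the closure, from -1 (fully open) to 1 (shut). In form: [[[tx, ty, tz], turn, claw], ...]. A call has exactly 10 rows; each row shifts and turns the commanded pose from where the row before left it, along the tool's axes as they then stand; what a row does not reach is not made up. A row lasts 1/8 s, in which the tool goes at most 62.5 mm and 10.7 degrees, less where a joint would pass 70% of its speed; a pose out of reach is approached as far as the arm can. A call is refused whole if a number of a shift passes 1 or a number of a turn 1, either way. A call with a gripper value outside its range is refused whole. The fingers move at their own pace and stop on an object; the grip force is fixed at half the most. Time passes only in rows, so rows that do not move let the fingers close, or fill a call up. It gives the time, the measured TCP pose, the force, the opening and the grip force at its end, in the units of the state.
- env.state(): the state, without advancing time (a new reading comes with each control period).
- eyes.read_camera(name): name is "scene" or "side" or "wrist"; returns a dict with "pixels" (384x512x3 uint8, red, green, blue), "fx", "fy", "cx", "cy" (pixels), "distortion" ([k1, k2, p1, p2, k3] as OpenCV has them; the pictures are not rectified), "extrinsics" (4x4, takes a point from world to camera coordinates). Camera axes: x right, y down, z forward; pixel columns grow to the right and rows downward; lengths in mm; the calibration is good to about 2 mm. A picture is of the moment at which its call begins. There is no depth.
- env.job_done(): hands the job in; it is judged then, once.
Trained networks look in a picture, given as the dict that the camera call returned (one of the last four; its "shot" number tells which), for a name from the list of things; names that differ only in an ending like _2 or _b are one class to them, and where a whole thing is asked for, a point or a joint stands for the part that bears it (a point fixed in the world has none). Each returns a list of dicts, best first, with "score" (0 to 1); they miss things now and then, are a little off and sometimes report something else, mostly with a low value. They report only what shows in the picture. A call takes as long as a camera call. They do not tell look-alikes from the thing itself.
- eyes.boxes_of(name, picture): "centre" ([row, column] in pixels, amid what is visible of it).
- eyes.cut_out(name, picture): "mask" (384x512 bool, what is visible of it) and "centre" ([row, column] in pixels, amid what is visible of it).
- eyes.spot_point(name, picture): "centre" ([row, column] in pixels: a listed point, or the origin of a listed thing).
The state is a dict: "t": time; "joints": joint angles; "qvel": joint speeds; "tau": joint torques, N m; "eef_pos": TCP position; "tcp_rot": TCP orientation; "ft_force": force on the tool from outside, world axes, zero at the start; "moment": the same for the moment, N m; "opening": opening from 0.0 (shut) to 1.0 (fully open); "grip_force": force on a finger pad.
Only numpy, scipy, OpenCV 4.12 (cv2) and the standard library are available. Lean on these libraries where they do the work, as an engineer would, in place of code of your own. Each camera call takes 0.05 s, during which the arm holds its last target. There are 200 camera calls.

TASK

Fit the fresh blade to the scraper head that is held on the bench: lay it flat on the green bed with its notch towards the back stop, find the brass locating pin with the notch (its exact place is not known) and slide the blade back over it until it is fully home against the stop, gently, without forcing it. Then slide the red catch all the way in over the blade, let go, and leave the other things on the bench where they are.

Things in the scene. Friction and masses are not known exactly. Their poses are not given: they have to be found in the camera images.
- scraper: Green scraper head with stub handle (x to 245 mm), fixed to the bench. Origin on the bench, below the middle of the seated blade; x points from the open front to the back stop, z up. Bed: top 12 mm above the bench, x -29 to 35, y -62 to 62 mm, open at front and sides. Back stop: wall across the bed, face at x = 35 mm, 14 mm above the bed.
- slot (a point): Middle of the black slot across the bed top, 25 mm behind seat; axes as scraper. In it stands the brass locating pin, 8 mm in diameter, 10 mm above the bed, screwed tight somewhere within 14 mm either side (along y) of this point. That place differs each time and is not measured: see it or feel for it. The pin does not move in use.
- seat (a point): Point on the bed's top where the blade's origin lies when fully home, if the pin is at y = 0; axes as scraper. Fully home, the blade's origin is at x = 0, z = 0 here, and its y is within 1 mm of the pin's y. While the pin meets the blade's back edge beside the notch, the blade stops at x = -14 mm.
- blade: Flat steel blade, 70 (x) by 90 (y) by 4 mm, about 0.2 kg, lying on the cardboard. Origin at the centre of its underside, z up. Bright cutting edge at x = -35 mm, back edge with the notch at x = 35 mm. On top a dark grip rib: x -26 to 14 mm, y -6 to 6 mm, top 26 mm above the underside; pinch it across y. Pressed against the scraper head with more than 35 N it counts as forced; 10 N is plenty.
- blade_notch (a point): Mouth of the notch, in the middle of the blade's back edge, at its underside; axes as blade. The notch is square and open to the back: 10 mm wide (y), 16 mm deep, for the 8 mm pin.
- blade_grip (a point): Middle of the blade's grip rib: x = -6 mm, y = 0, 16 mm above the blade's underside; axes as blade.
- catch (a joint): Travel of the red catch, m: 0 = fully out, 0.042 = fully in (locked). It slides towards -y of the scraper, stiff at about 2 N, and stays where it is left. Its flat tongue, 20 mm wide, runs 6 mm above the bed and passes freely over the seated blade; its tip is at y = 67 mm when out, 25 mm when in.
- catch_grip (a point): On the square upright grip post of the red catch (14 by 14 mm), 7 mm below its top and 43 mm above the bench; at x = -4 mm, y = 104 mm of the scraper with the catch fully out; axes as scraper. Its track beside the bed (x -26 to 18, y 60 to 140 mm) is 12 mm high.
- card: Cardboard sheet, 200 x 180 x 4 mm, fixed to the bench, under the blade. Origin under its centre.
- oil: Green oil bottle, 60 mm in diameter, 150 mm tall, standing; origin under its centre. Bystander.
- screws: Low glass jar with a steel cap, 56 mm in diameter, 55 mm tall; origin under its centre. Bystander.
- driver: Screwdriver with an orange handle lying on the bench; along its x axis. Bystander.
Things that resemble listed ones, but are neither listed nor needed, are in the scene too. What is shaped like the blade but orange or pink is not meant.

How it is judged (in metres and radians):
On the way, in this order (a step that is already met when the one before it is completed fails the run):
1. the blade lies flat on the bed, its notch over the pin, fully home against the back stop, the catch still out (x of blade in the frame of seat between -0.003 and 0.003 m and y of blade in the frame of seat between -0.017 and 0.017 m and z of blade in the frame of seat between -0.002 and 0.002 m and angle between blade's own z axis and vertical below 0.04 rad and angle between the x axis of blade and the x axis of seat, either way round below 0.06 rad and value of joint catch below 0.012 m), for 0.2 s.
2. the catch is slid fully in over the blade (x of blade in the frame of seat between -0.003 and 0.003 m and y of blade in the frame of seat between -0.017 and 0.017 m and z of blade in the frame of seat between -0.002 and 0.002 m and angle between blade's own z axis and vertical below 0.04 rad and angle between the x axis of blade and the x axis of seat, either way round below 0.06 rad and value of joint catch above 0.037 m), for 0.2 s.
At the end, for the whole second after the job is handed in: The blade lies flat and at rest on the bed (within 2 mm of its height, 0.04 rad of level, 0.06 rad of square), within 3 mm of fully home against the back stop with the pin in its notch (within 17 mm of the middle line), and the catch is at least 37 mm of its 42 mm in (all of step 2 and linear speed of blade below 0.01 m/s); the robot touches nothing.
It fails at once if the blade is pressed against the scraper head (bed, stop, pin or catch) with more than 35 N (contact force between blade and scraper above 35 N).
It fails at once if the oil bottle is moved by more than 20 mm (distance of oil from where it was at the start of the episode above 0.02 m).
It fails at once if the jar of screws is moved by more than 20 mm (distance of screws from where it was at the start of the episode above 0.02 m).
It fails at once if the screwdriver is moved by more than 20 mm (distance of driver from where it was at the start of the episode above 0.02 m).
It also fails if it takes over 72 s, if anything falls off the work surface, if the arm or the gripper's body presses on something with over 40 N, if the wrist force passes 120 N, or if a joint passes its speed limit or range.

## Working session

There is one attempt and no reset: what is moved stays moved. The work goes in short steps, Python scripts to look and compute and a shell command to move; the robot and the scene stay as the last step left them, time stands still between calls to the robot, and variables do not carry over. Pictures are saved under pics/ and viewed, at most 10 in all, crops included, and the job is handed in when it is done.

```bash
ls; mkdir -p pics; cat > h.py <<'E'
import numpy as np, cv2
from cell import env, eyes
def K(p): return np.array([[p["fx"],0,p["cx"]],[0,p["fy"],p["cy"]],[0,0,1.]])
def ray(p,rc):
    u=cv2.undistortPoints(np.array([[[rc[1],rc[0]]]],float),K(p),np.array(p["distortion"],float))[0,0]
    E=np.array(p["extrinsics"]);R=E[:3,:3];t=E[:3,3]
    return -R.T@t, R.T@np.array([u[0],u[1],1.])
def onz(p,rc,z):
    o,d=ray(p,rc); return o+d*(z-o[2])/d[2]
def tri(obs):
    A=np.zeros((3,3));b=np.zeros(3)
    for p,rc in obs:
        o,d=ray(p,rc);d=d/np.linalg.norm(d);M=np.eye(3)-np.outer(d,d);A+=M;b+=M@o
    return np.linalg.solve(A,b)
def proj(p,X):
    E=np.array(p["extrinsics"]);r=cv2.Rodrigues(E[:3,:3])[0]
    return cv2.projectPoints(np.array(X,float).reshape(-1,1,3),r,E[:3,3],K(p),np.array(p["distortion"],float))[0].reshape(-1,2)[:,::-1]
def save(p,f,crop=None,s=1):
    im=p["pixels"][:,:,::-1]
    if crop: im=im[crop[0]:crop[1],crop[2]:crop[3]]
    cv2.imwrite("pics/"+f,cv2.resize(im,None,fx=s,fy=s,interpolation=cv2.INTER_CUBIC))
E
python3 - <<'E'
from h import *
np.set_printoptions(precision=1,suppress=True)
ps={n:eyes.read_camera(n) for n in("scene","side")}
cv2.imwrite("pics/a.png",np.vstack([ps[n]["pixels"] for n in ps])[:,:,::-1])
save(ps["scene"],"a1.png",s=1.5);save(ps["side"],"a2.png",s=1.5)
for n,p in ps.items():
    for k in("scraper","slot","seat","blade","blade_notch","blade_grip","catch_grip","card"):
        print(n,k,[(np.round(d["centre"]).tolist(),round(d["score"],2),onz(p,d["centre"],{"blade_grip":20,"catch_grip":43,"slot":12,"seat":12,"blade":4,"blade_notch":4}.get(k,0))[:2].round()) for d in eyes.spot_point(k,p)[:5]])
s=env.state();print(s["eef_pos"],s["tcp_rot"],s["ft_force"],env.pinch_z)
E
```

```text
pics
scene scraper [([248.0, 214.0], 0.93, array([ 524., -208.]))]
scene slot [([252.0, 221.0], 0.83, array([ 555., -217.]))]
scene seat [([248.0, 213.0], 0.79, array([ 525., -214.])), ([252.0, 219.0], 0.55, array([ 549., -219.])), ([169.0, 284.0], 0.17, array([606., 161.]))]
scene blade [([164.0, 280.0], 0.93, array([579., 185.])), ([190.0, 329.0], 0.72, array([778., 146.])), ([121.0, 280.0], 0.66, array([493., 391.])), ([223.0, 278.0], 0.6, array([669., -46.]))]
scene blade_notch [([219.0, 266.0], 0.86, array([627., -50.])), ([172.0, 287.0], 0.74, array([617., 158.])), ([195.0, 326.0], 0.7, array([776., 119.])), ([114.0, 279.0], 0.63, array([472., 431.]))]
scene blade_grip [([218.0, 276.0], 0.95, array([661., -40.])), ([185.0, 328.0], 0.85, array([768., 150.])), ([116.0, 281.0], 0.79, array([491., 404.])), ([160.0, 273.0], 0.67, array([555., 178.]))]
scene catch_grip [([218.0, 232.0], 0.58, array([ 542., -112.])), ([248.0, 214.0], 0.55, array([ 537., -225.]))]
scene card [([190.0, 200.0], 0.71, array([374., -37.])), ([168.0, 276.0], 0.7, array([574., 163.]))]
side scraper [([189.0,
[... 266 characters left out ...]
178.0], 0.79, array([492., 399.])), ([192.0, 297.0], 0.47, array([ 567., -141.]))]
side blade_notch [([329.0, 179.0], 0.97, array([466., 417.])), ([199.0, 261.0], 0.86, array([628., -36.])), ([239.0, 217.0], 0.69, array([606., 170.])), ([199.0, 194.0], 0.6, array([776., 114.]))]
side blade_grip [([189.0, 248.0], 0.83, array([675., -25.])), ([243.0, 222.0], 0.74, array([575., 178.])), ([315.0, 180.0], 0.74, array([485., 395.])), ([245.0, 227.0], 0.69, array([559., 175.])), ([202.0, 181.0], 0.68, array([781., 157.]))]
side catch_grip [([192.0, 296.0], 0.7, array([ 543., -102.]))]
side card [([246.0, 225.0], 0.79, array([572., 169.]))]
[ 280.2 -558.7  214.7] [3.1 0.  0.5] [ 0.4  0.8 -0.2] -18.8
```

View pics/a1.png

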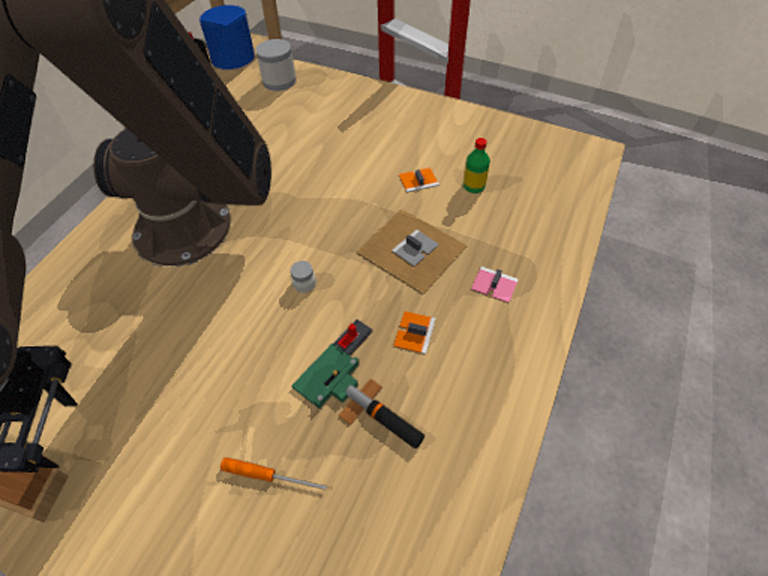

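View pics/a2.png

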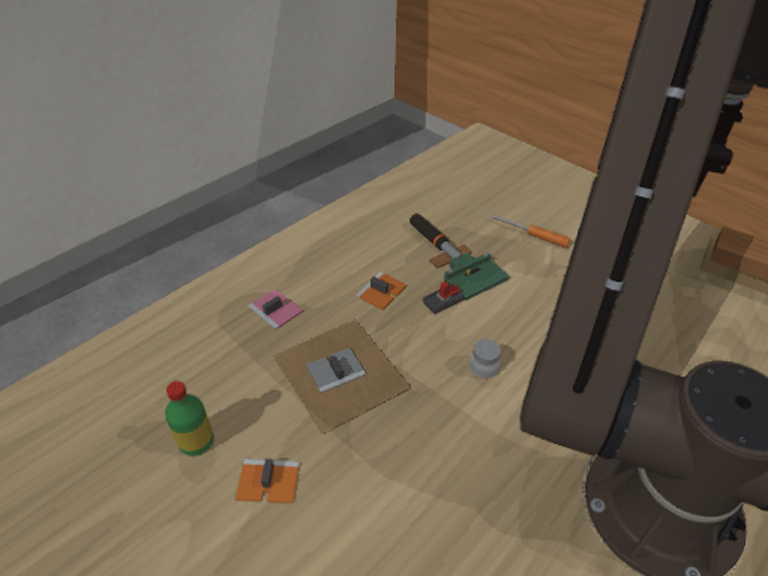

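The fresh blade is the silver one on the cardboard, at scene px (164,277). The look-alikes are orange at (121,280) and (222,276) and pink at (190,330). The scraper is at scene (248,214), with the catch at (222,233). Next I'll look over the scraper with the wrist camera.

```bash
cat >> h.py <<'E'
from scipy.spatial.transform import Rotation as Ro
def Rt(s=None):
    s=s or env.state(); return Ro.from_euler("xyz",s["tcp_rot"]).as_matrix()
def plan(goal,yaw_x=None):
    """shift in tool units to put TCP at goal; turn units to bring tool x axis to heading yaw_x"""
    s=env.state();R=Rt(s);d=R.T@(np.array(goal)-s["eef_pos"])/60
    print("shift",d.round(3),"head",np.degrees(np.arctan2(R[1,0],R[0,0])).round(2))
    if yaw_x is not None:
        h=np.degrees(np.arctan2(R[1,0],R[0,0])); 
        for a in(0,180): print("turn units",-(((yaw_x+a-h)+180)%360-180)/5)
E
python3 - <<'E'
from h import *
p=eyes.read_camera("wrist");E=np.array(p["extrinsics"])
c=-E[:3,:3].T@E[:3,3]; s=env.state();R=Rt()
print("cam in tool",R.T@(c-s["eef_pos"]),"cam axes in tool",(R.T@E[:3,:3].T).round(3),p["fx"],s["tcp_rot"])
plan([530,-200,330])
E
```

```text
cam in tool [  78.94467587    0.70637558 -170.53588473] cam axes in tool [[-0.001 -0.961 -0.277]
 [ 1.    -0.001 -0.   ]
 [-0.    -0.277  0.961]] 342.74724673887084 [3.14145455e+00 1.89492693e-05 4.64822345e-01]
shift [ 6.401 -3.477 -1.923] head 26.63
```

```bash
python3 -m inch '[[[0.71,-0.38,-0.05],0,-1],[[0.71,-0.38,-0.05],0,-1],[[0.71,-0.38,-0.05],0,-1],[[0.71,-0.38,-0.05],0,-1],[[0.71,-0.38,-0.05],0,-1],[[0.71,-0.38,-0.05],0,-1],[[0.71,-0.38,-0.05],0,-1],[[0.71,-0.38,-0.05],0,-1],[[0.71,-0.38,-0.05],0,-1],[[0,0,0],0,-1]]'
python3 - <<'E'
from h import *
p=eyes.read_camera("wrist");save(p,"w1.png",s=1.5);s=env.state();print(s["eef_pos"],s["tcp_rot"])
for k in("scraper","slot","seat","catch_grip"):
    print(k,[(np.round(d["centre"],1).tolist(),round(d["score"],2),onz(p,d["centre"],{"catch_grip":43,"slot":12,"seat":12}.get(k,0)).round(1)) for d in eyes.spot_point(k,p)[:3]])
E
```

```text
t: 2.2
eef_pos: [532.3, -201.1, 241.9]
tcp_rot: [3.141, -0.001, 0.468]
ft_force: [-0.7, -0.8, -0.5]
opening: 1.0
grip_force: 0.0
[ 531.40217009 -202.37868128  241.62402288] [3.14137858e+00 4.30822785e-05 4.67337242e-01]
scraper [([163.0, 259.8], 0.83, array([ 527. , -210.6,    0. ]))]
slot [([149.2, 274.5], 0.75, array([ 551.8, -217.2,   12. ]))]
seat [([164.5, 262.4], 0.73, array([ 529. , -212.9,   12. ]))]
catch_grip [([109.5, 186.4], 0.96, array([ 551.2, -111.1,   43. ]))]
```

View pics/w1.png

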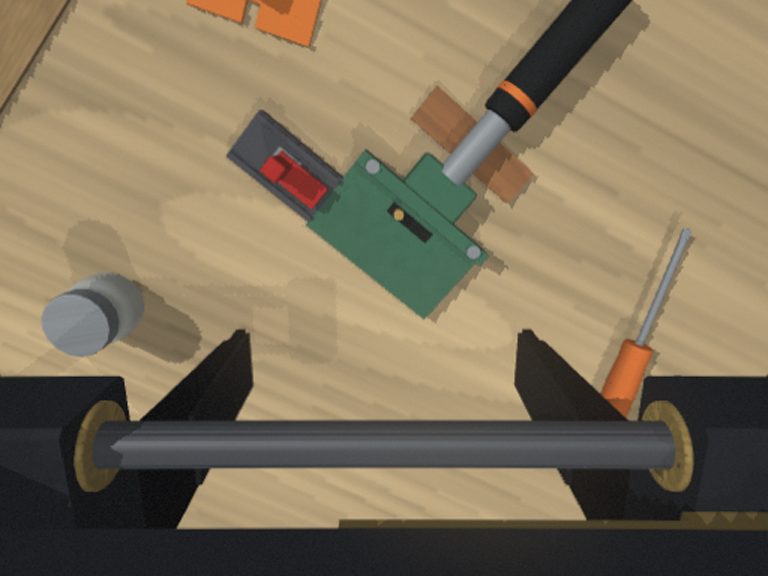

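The brass pin is clearly visible at wrist px (142,266), in the left half of the slot. The bed's front corners are near (149,205) and (213,286), and the red post is near (110,184). I'll fit the scraper pose from colour masks.

```bash
cat > fit.py <<'E'
from h import *
from scipy.optimize import least_squares
def fitscr(p,fl,fr,catch=None):
    im=p["pixels"];g=cv2.cvtColor(im,cv2.COLOR_RGB2GRAY)
    c=cv2.cornerSubPix(g,np.array([fl[::-1],fr[::-1]],np.float32).reshape(-1,1,2),(4,4),(-1,-1),(3,40,.01)).reshape(-1,2)[:,::-1]
    hsv=cv2.cvtColor(im,cv2.COLOR_RGB2HSV)
    (H,S,V)=cv2.split(hsv)
    fill=np.zeros(g.shape,np.uint8)
    green=((H>60)&(H<95)&(S>70)&(V>40)).astype(np.uint8)
    n=cv2.morphologyEx(green,cv2.MORPH_CLOSE,np.ones((25,25)))
    slot=((V<45)&(n>0)).astype(np.uint8)
    k,l,st,_=cv2.connectedComponentsWithStats(slot);i=1+st[1:,4].argmax();slot=(l==i)
    pin=((H>12)&(H<32)&(S>90)&(V>90)&(cv2.dilate(slot.astype(np.uint8),np.ones((9,9)))>0))
    ys,xs=np.where(slot);pts=np.c_[ys,xs].astype(float)
    w=np.array([onz(p,q,12)[:2] for q in pts])
    m=w.mean(0);u=np.linalg.svd(w-m)[2][0];pr=(w-m)@u
    ends=m+np.outer([pr.min(),pr.max()],u)
    py,px=np.where(pin)
    return c,w,ends,u,np.array([py.mean(),px.mean()]),pin.sum(),slot.sum()
E
python3 - <<'E'
from fit import *
np.set_printoptions(precision=1,suppress=True)
p=eyes.read_camera("wrist")
c,w,ends,u,pin,a,b=fitscr(p,(149,205),(213,286))
print("corners px",c,"pin",pin,a,b)
C=[onz(p,q,12) for q in c];print("front corners",C,np.linalg.norm(C[0]-C[1]))
print("slot ends",ends,np.degrees(np.arctan2(u[1],u[0])),"slot len",np.linalg.norm(ends[0]-ends[1]))
f=C[0]-C[1];yaw=np.arctan2(f[1],f[0])-np.pi/2
X=np.array([np.cos(yaw),np.sin(yaw)]);Y=np.array([-X[1],X[0]])
mid=(C[0]+C[1])[:2]/2;O=mid+29*X
print("yaw",np.degrees(yaw),"origin",O,"slotmid est",O+25*X,ends.mean(0))
P=onz(p,pin,21)[:2]
print("pin",P,"pin local",(P-O)@X,(P-O)@Y)
cg=onz(p,eyes.spot_point("catch_grip",p)[0]["centre"],43)[:2];print("catch",cg,(cg-O)@X,(cg-O)@Y)
E
```

```text
corners px [[149.  205. ]
 [212.4 288.5]] pin [140.4 264.3] 30 137
front corners [array([ 513.4, -147.3,   12. ]), array([ 487.2, -272.5,   12. ])] 127.99580374136359
slot ends [[ 554.2 -207.5]
 [ 547.8 -232.8]] -104.18312483383347 slot len 26.125783215675067
yaw -11.80952561985457 origin [ 528.7 -215.8] slotmid est [ 553.2 -220.9] [ 551.  -220.2]
pin [ 554.7 -204.3] pin local 23.094784085803898 16.585928207825187
catch [ 548.8 -109.9] -2.0021139616012533 107.81656277869006
```

```bash
cat > fit2.py <<'E'
from h import *
def bed(p,O,yaw,z=12):
    """refine scraper pose from the green bed's front and side edges on plane z"""
    hsv=cv2.cvtColor(p["pixels"],cv2.COLOR_RGB2HSV);H,S,V=cv2.split(hsv)
    g=((H>60)&(H<95)&(S>70)&(V>40)).astype(np.uint8)
    k,l,st,_=cv2.connectedComponentsWithStats(g);g=(l==1+st[1:,4].argmax())
    yy,xx=np.where(g);w=np.array([onz(p,q,z)[:2] for q in np.c_[yy,xx]])
    for _ in range(4):
        X=np.array([np.cos(yaw),np.sin(yaw)]);Y=np.array([-X[1],X[0]])
        a=(w-O)@X;b=(w-O)@Y
        cs=np.arange(-54,55,3.);f=np.array([a[abs(b-c)<1.5].min() for c in cs])
        k=np.polyfit(cs,f,1);r=f-np.polyval(k,cs);ok=abs(r)<2;k=np.polyfit(cs[ok],f[ok],1)
        s=np.arange(-24,22,3.);L=np.median([b[abs(a-c)<1.5].max() for c in s]);Rr=np.median([b[abs(a-c)<1.5].min() for c in s])
        yaw-=np.arctan(k[0]);O=O+X*(k[1]-0.3+29)+Y*((L+Rr)/2)
    return O,yaw,L,Rr,abs(r).mean()
E
python3 - <<'E'
from fit2 import *
np.set_printoptions(precision=1,suppress=True)
p=eyes.read_camera("wrist")
O,yaw,L,R,r=bed(p,np.array([528.7,-215.8]),np.radians(-13))
print(O,np.degrees(yaw),L,R,r)
X=np.array([np.cos(yaw),np.sin(yaw)]);Y=np.array([-X[1],X[0]])
B=lambda x,y,z:[*(O+x*X+y*Y),z]
im=p["pixels"][:,:,::-1];q=proj(p,[B(-29,62,12),B(-29,-62,12),B(35,-62,12),B(35,62,12),B(25,18,12),B(25,-18,12),B(-4,104,43),B(35,-62,26),B(35,62,26),B(25,0,12)])
s=6;cr=im[70:220,140:270+70];o=cv2.resize(cr,None,fx=4,fy=4,interpolation=cv2.INTER_CUBIC)
for a in q: cv2.drawMarker(o,(int((a[1]-140+.5)*4),int((a[0]-70+.5)*4)),(255,0,255),cv2.MARKER_CROSS,9,1)
cv2.imwrite("pics/w2.png",o)
E
```

```text
[ 528.9 -209.5] -12.996632795889976 60.35127134987091 -60.35110593988963 0.2012302227474247
```

View pics/w2.png

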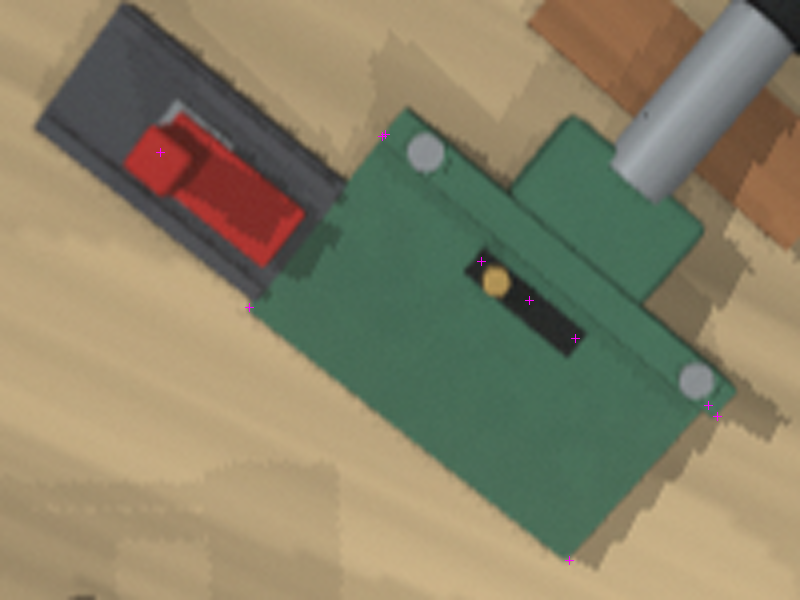

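```bash
python3 - <<'E'
from fit2 import *
p=eyes.read_camera("wrist")
O=np.array([528.9,-209.5]);yaw=np.radians(-13.0);X=np.array([np.cos(yaw),np.sin(yaw)]);Y=np.array([-X[1],X[0]])
P=onz(p,(140,263.7),22)[:2];print(P,(P-O)@X,(P-O)@Y)
plan([568,168,220])
E
```

```text
[ 555.07225589 -203.27350858] 24.10080686164501 11.95438340880918
shift [ 3.331 -5.268  0.36 ] head 26.56
```

```bash
python3 -m inch '[[[0.42,-0.66,0.04],0,-1],[[0.42,-0.66,0.04],0,-1],[[0.42,-0.66,0.04],0,-1],[[0.42,-0.66,0.04],0,-1],[[0.42,-0.66,0.04],0,-1],[[0.42,-0.66,0.04],0,-1],[[0.42,-0.66,0.04],0,-1],[[0.42,-0.66,0.04],0,-1],[[0,0,0],0,-1],[[0,0,0],0,-1]]'
python3 - <<'E'
from h import *
p=eyes.read_camera("wrist");s=env.state();print(s["eef_pos"],s["tcp_rot"],s["joints"])
for k in("blade","blade_notch","blade_grip"):
    print(k,[(np.round(d["centre"],1).tolist(),round(d["score"],2),onz(p,d["centre"],{"blade_grip":20}.get(k,4)).round(1)) for d in eyes.spot_point(k,p)[:3]])
q=proj(p,[[575,170,4]])[0].astype(int);print(q)
save(p,"w3.png",(max(q[0]-75,0),q[0]+75,q[1]-100,q[1]+100),4)
E
```

```text
t: 3.9
eef_pos: [569.1, 169.6, 222.3]
tcp_rot: [3.141, 0.0, 0.465]
ft_force: [0.7, 1.2, 0.3]
opening: 1.0
grip_force: 0.0
[569.15155218 169.19955283 222.43135006] [3.14134791e+00 1.88370266e-04 4.64046631e-01] [ 1.77880714e-01  4.38725758e-01  1.62843211e+00 -3.27467810e-04
  1.07454643e+00  1.28478632e+00]
blade [([154.0, 252.1], 0.94, array([573.4, 175.3,   4. ])), ([171.4, 454.0], 0.88, array([659.7, -43.2,   4. ])), ([131.3, 36.8], 0.58, array([488.3, 402.2,   4. ]))]
blade_notch [([5.3, 393.9], 0.89, array([775. , 114.3,   4. ])), ([133.8, 273.6], 0.8, array([605. , 163.8,   4. ])), ([141.5, 8.1], 0.73, array([462.8, 427.3,   4. ]))]
blade_grip [([163.3, 244.5], 0.93, array([563. , 179.3,  20. ])), ([132.5, 31.8], 0.82, array([490.9, 398.4,  20. ]))]
[154 256]
```

View pics/w3.png

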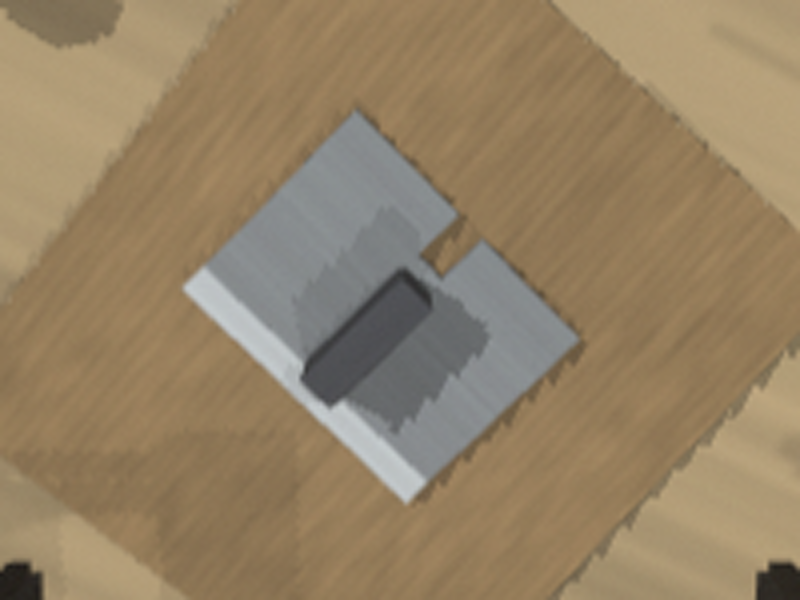

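The crop confirms it: a silver-grey blade on the cardboard with a bright edge at lower left and the notch at upper right (crop px ~(450,245), frame ~(140,268)). I'll compute its pose from the corners.

```bash
python3 - <<'E'
from h import *
np.set_printoptions(precision=1,suppress=True)
p=eyes.read_camera("wrist")
px=np.array([(357,110),(183,288),(410,502),(581,340)],float)/4
r=np.c_[79+px[:,1]-.5,156+px[:,0]-.5]
g=cv2.cvtColor(p["pixels"],cv2.COLOR_RGB2GRAY)
r2=cv2.cornerSubPix(g,r[:,::-1].astype(np.float32).reshape(-1,1,2),(3,3),(-1,-1),(3,40,.01)).reshape(-1,2)[:,::-1]
print(r,r2)
for q in(r,r2):
    W=np.array([onz(p,a,8)[:2] for a in q]);bl,fl,fr,br=W
    print(W,np.linalg.norm(bl-fl),np.linalg.norm(fl-fr))
    x=(bl-fl)+(br-fr);h=np.arctan2(x[1],x[0]);c=W.mean(0)
    print("c",c,"yaw",np.degrees(h),"grip",c-6*np.array([np.cos(h),np.sin(h)]))
g=c-6*np.array([np.cos(h),np.sin(h)])
plan([*g,60],np.degrees(h))
print(onz(p,np.array([79+340/4-.5,156+362/4-.5]),30)[:2],"rib top centre")
E
```

```text
[[106.  244.8]
 [150.5 201.2]
 [204.  258. ]
 [163.5 300.8]] [[105.1 243.6]
 [150.9 200.6]
 [204.2 256.8]
 [163.7 301. ]]
[[618.4 205.8]
 [552.2 228.4]
 [523.7 142.1]
 [589.4 120.2]] 69.9118708299966 90.87897850034902
c [570.9 174.1] yaw -18.64212315335059 grip [565.2 176. ]
[[618.7 207.3]
 [551.5 228.9]
 [522.8 143.2]
 [589.3 119.8]] 70.51769217339934 90.3108439502324
c [570.6 174.8] yaw -18.609940465508306 grip [564.9 176.7]
shift [-0.  -0.1  2.7] head 26.55
turn units 9.031953599708084
turn units -26.968046400291904
[565.9 177.9] rib top centre
```

```bash
python3 -m inch '[[[0,-0.1,0.25],1,-1],[[0,0,0.25],1,-1],[[0,0,0.25],1,-1],[[0,0,0.25],1,-1],[[0,0,0.25],1,-1],[[0,0,0.25],1,-1],[[0,0,0.25],1,-1],[[0,0,0.25],1,-1],[[0,0,0.25],1,-1],[[0,0,0],0.03,-1]]'
python3 - <<'E'
from h import *
plan([565.2,176.8,10],-18.6)
E
```

```text
t: 5.4
eef_pos: [566.1, 174.9, 86.7]
tcp_rot: [3.141, 0.001, -0.324]
ft_force: [-0.0, -0.2, 0.7]
opening: 0.998
grip_force: 0.0
shift [-0.023 -0.026  1.279] head -18.54
turn units 0.012582486825380101
turn units -35.98741751317461
```

```bash
python3 -m inch '[[[-0.02,-0.025,0.35],0,-1],[[0,0,0.35],0,-1],[[0,0,0.3],0,-1],[[0,0,0.17],0,-1],[[0,0,0.1],0,-1],[[0,0,0],0,-1],[[0,0,0],0,0.3],[[0,0,0],0,1],[[0,0,0],0,1],[[0,0,0],0,1]]'
python3 -m inch '[[[0,0,0],0,1],[[0,0,0],0,1],[[0,0,0],0,1],[[0,0,0],0,1],[[0,0,0],0,1],[[0,0,-0.1],0,1],[[0,0,-0.2],0,1],[[0,0,-0.4],0,1],[[0,0,-0.4],0,1],[[0,0,-0.2],0,1]]'
python3 - <<'E'
from h import *
O=np.array([528.0,-209.3]);y=np.radians(-13);X=np.array([np.cos(y),np.sin(y)]);Y=np.array([-X[1],X[0]])
print(env.state()["joints"])
# blade origin at local x=-40,y=12; TCP (grip) 6 mm in front
g=O+(-40-6)*X+12*Y;print(g);plan([*g,90],-13)
E
```

```text
t: 6.65
eef_pos: [565.8, 177.3, 11.3]
tcp_rot: [-3.142, -0.0, -0.323]
ft_force: [-0.7, 0.3, 1.0]
opening: 0.635
grip_force: 0.0
t: 7.9
eef_pos: [566.2, 177.4, 91.0]
tcp_rot: [-3.141, -0.002, -0.323]
ft_force: [0.2, 0.3, -2.2]
opening: 0.126
grip_force: 30.0
[ 1.92392579e-01  5.93235675e-01  1.76012853e+00 -1.05124261e-04
  7.86265537e-01  2.08646689e+00]
[ 485.87838967 -187.25981072]
shift [0.662 6.188 0.012] head -18.52
turn units -1.1036516677591237
turn units 34.89634833224088
```

```bash
python3 -m inch '[[[0.04,0.39,0],0,1],[[0.08,0.77,0],0,1],[[0.08,0.77,0],0,1],[[0.08,0.77,0],0,1],[[0.08,0.77,0],0,1],[[0.08,0.77,0],0,1],[[0.08,0.77,0],0,1],[[0.08,0.77,0],0,1],[[0.04,0.39,0],-1,1],[[0,0,0],-0.1,1]]'
python3 - <<'E'
from h import *
p=eyes.read_camera("wrist");s=env.state();print(s["eef_pos"],s["tcp_rot"])
save(p,"w4.png",s=1.5)
E
```

```text
t: 9.15
eef_pos: [483.3, -187.6, 88.7]
tcp_rot: [-3.141, 0.001, -0.23]
ft_force: [0.3, -0.1, -2.5]
opening: 0.123
grip_force: 30.0
[ 483.58766354 -186.48780594   88.73072631] [-3.14130796e+00  1.20371661e-03 -2.29664899e-01]
```

View pics/w4.png

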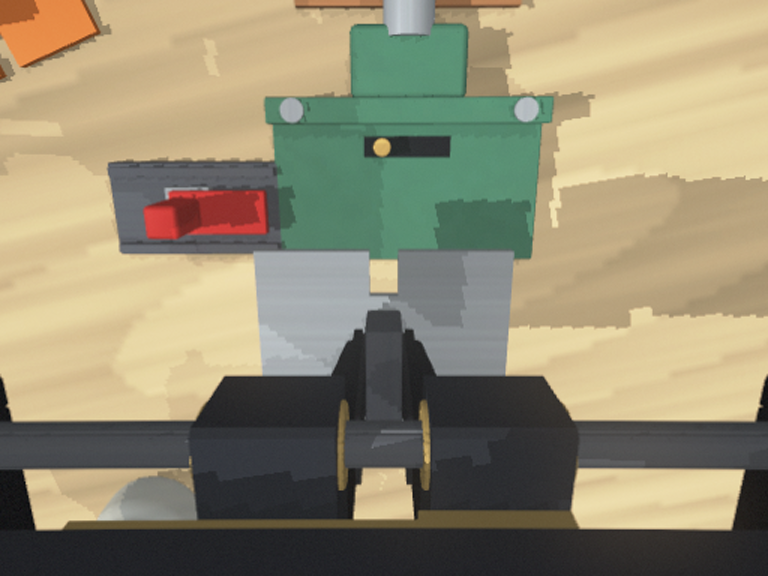

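```bash
cat > rel.py <<'E'
from fit2 import *
np.set_printoptions(precision=2,suppress=True)
def edges(p,zt,sl):
    pass
p=eyes.read_camera("wrist");s=env.state();R=Rt(s)
T=lambda W:(np.asarray(W)-s["eef_pos"])@R
O,yaw,L,Rr,r=0,0,0,0,0
px=lambda x,y:(y/1.5-1/6,x/1.5-1/6)
pin=T(onz(p,px(382,147),22));print("pin in tool",pin)
bl=T(onz(p,px(254,252),s["eef_pos"][2]-2.5));br=T(onz(p,px(514,251),s["eef_pos"][2]-2.5))
nl=T(onz(p,px(370,251),s["eef_pos"][2]-2.5));nr=T(onz(p,px(398,251),s["eef_pos"][2]-2.5))
print("blade back corners",bl,br,"mid",(bl+br)/2,"notch",nl,nr,(nl+nr)/2,"tilt deg",np.degrees(np.arctan2(br[0]-bl[0],br[1]-bl[1])))
sl=T(onz(p,px(364,147.5),12));sr=T(onz(p,px(450,146.5),12));print("slot",sl,sr,(sl+sr)/2,np.degrees(np.arctan2(sr[0]-sl[0],sr[1]-sl[1])))
a=T(onz(p,px(265,111),26));b=T(onz(p,px(553,109),26))
f=T(onz(p,px(272,124),26));g=T(onz(p,px(545,123),26));print("stop face top line",f,g,np.degrees(np.arctan2(g[0]-f[0],g[1]-f[1])))
fr=T(onz(p,px(532,258),12));print("front right corner",fr)
E
python3 rel.py
```

```text
pin in tool [72.93  0.22 66.76]
blade back corners [ 39.69 -43.67   2.47] [39.98 45.75  2.45] mid [39.84  1.04  2.46] notch [40.03 -3.75  2.46] [40.02  5.88  2.46] [40.02  1.06  2.46] tilt deg 0.1812941306643318
slot [72.45 -8.19 76.77] [72.84 31.78 76.75] [72.65 11.79 76.76] 0.5643874695787864
stop face top line [ 82.66 -47.38  62.77] [82.89 70.7  62.73] 0.11314663980132267
front right corner [19.56 74.08 76.8 ]
```

```bash
python3 -m inch '[[[0.1,-0.014,0],0,1],[[0.1,0,0.1],0,1],[[0.05,0,0.2],0,1],[[0,0,0.3],0,1],[[0,0,0.3],0,1],[[0,0,0.2],0,1],[[0,0,0],0,1],[[0,0,0],0,1],[[0,0,0],0,1],[[0,0,0],0,1]]'
python3 - <<'E'
from h import *
s=env.state();print(s["eef_pos"],s["tcp_rot"],s["ft_force"])
p=eyes.read_camera("wrist");save(p,"w5.png",(40,240,130,390),3)
E
```

```text
t: 10.5
eef_pos: [499.6, -188.6, 23.7]
tcp_rot: [3.141, -0.001, -0.227]
ft_force: [0.2, 0.5, -1.9]
opening: 0.122
grip_force: 30.0
[ 499.57843739 -188.59753594   23.65859463] [ 3.14133108e+00 -7.80468364e-04 -2.27297344e-01] [ 0.19389457  0.48568799 -1.91697327]
```

View pics/w5.png

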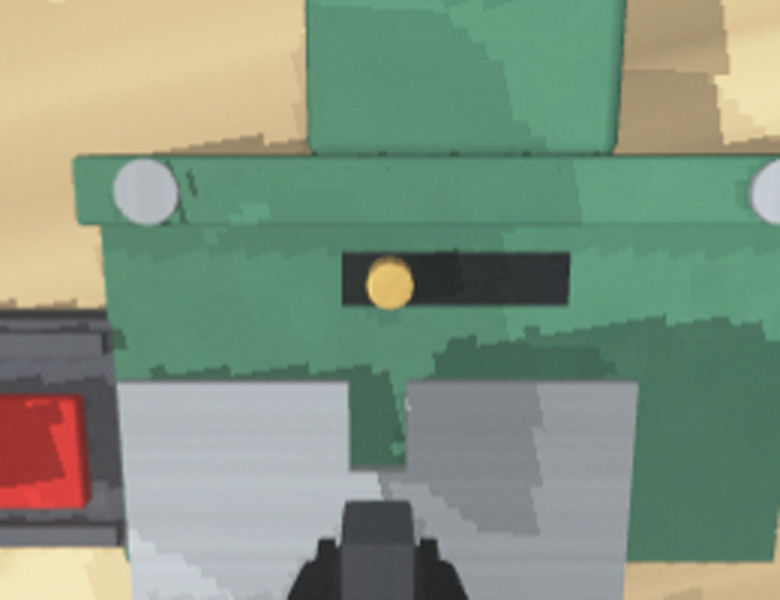

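The blade hovers flat over the bed, about 4 mm above it. In the crop the notch centre is at x≈378 and the pin at x≈390, so a small shift along tool +y is needed; I'll compute it.

```bash
cat > rel2.py <<'E'
from h import *
import sys
np.set_printoptions(precision=2,suppress=True)
p=eyes.read_camera("wrist");s=env.state();R=Rt(s);T=lambda W:(np.asarray(W)-s["eef_pos"])@R
H,S,V=cv2.split(cv2.cvtColor(p["pixels"],cv2.COLOR_RGB2HSV))
m=((H>12)&(H<30)&(S>110)&(V>120));m[:110]=0;m[150:]=0;m[:,:230]=0;m[:,330:]=0
y,x=np.where(m);print("pin px",y.mean(),x.mean(),m.sum());pin=T(onz(p,(y.mean(),x.mean()),22));print("pin",pin)
zt=s["eef_pos"][2]-3.3
g=((H>50)&(H<95)&(S>60))
for row in range(170,196,5):
    c=np.where(g[row,235:280])[0]+235
    if len(c): 
        a,b=T(onz(p,(row,c.min()-.5),zt)),T(onz(p,(row,c.max()+.5),zt));print(row,c.min(),c.max(),"notch",a[:2],b[:2],(a+b)[1]/2)
def P(x,y): return T(onz(p,(40+y/3-1/3,130+x/3-1/3),zt))
print("back corners",P(118,381),P(638,380))
E
python3 rel2.py
```

```text
pin px 134.0742574257426 259.56435643564356 202
pin [57.31  2.19  1.55]
170 247 264 notch [38.46 -4.55] [38.45  4.83] 0.1393356793210767
175 247 264 notch [35.78 -4.57] [35.77  4.84] 0.1377121467314879
180 247 264 notch [33.07 -4.59] [33.07  4.86] 0.13607466631973475
185 247 264 notch [30.35 -4.61] [30.34  4.88] 0.1344230975868994
190 247 264 notch [27.6  -4.63] [27.59  4.9 ] 0.13275729831146377
back corners [ 40.25 -44.73   3.31] [40.37 45.16  3.33]
```

```bash
python3 -m inch '[[[0,0.034,0],0,1],[[0,0,0.02],0,1],[[0,0,0.02],0,1],[[0,0,0.01],0,1],[[0,0,0.005],0,1],[[0,0,0.005],0,1],[[0,0,0.005],0,1],[[0,0,0],0,1],[[0,0,0],0,1],[[0,0,0],0,1]]'
python3 rel2.py
```

```text
t: 11.85
eef_pos: [499.0, -190.5, 19.4]
tcp_rot: [3.141, -0.0, -0.227]
ft_force: [0.2, -0.3, -2.3]
opening: 0.128
grip_force: 30.0
pin px 134.88262910798122 255.53521126760563 213
pin [57.44  0.16 -2.66]
170 247 264 notch [38.46 -4.56] [38.45  4.81] 0.1267840636395401
175 247 264 notch [35.77 -4.58] [35.77  4.83] 0.12513765918868058
180 247 264 notch [33.07 -4.6 ] [33.07  4.85] 0.12347708314978822
185 247 264 notch [30.35 -4.62] [30.34  4.86] 0.12180219228592915
190 247 264 notch [27.6  -4.64] [27.59  4.88] 0.12011284159562052
back corners [ 40.24 -44.72   3.3 ] [40.37 45.12  3.3 ]
```

```bash
python3 -m inch '[[[0,0,0.005],0,1],[[0,0,0.005],0,1],[[0,0,0],0,1],[[0,0,0],0,1],[[0,0,0],0,1],[[0,0,0],0,1],[[0,0,0],0,1],[[0,0,0],0,1],[[0,0,0],0,1],[[0,0,0],0,1]]'
python3 -m inch '[[[0,0,0.005],0,1],[[0,0,0.005],0,1],[[0,0,0],0,1],[[0,0,0],0,1],[[0,0,0],0,1],[[0,0,0],0,1],[[0,0,0],0,1],[[0,0,0],0,1],[[0,0,0],0,1],[[0,0,0],0,1]]'
```

```text
t: 13.15
eef_pos: [499.0, -190.5, 19.2]
tcp_rot: [3.141, -0.0, -0.227]
ft_force: [-1.9, 0.9, 5.0]
opening: 0.13
grip_force: 30.0
t: 14.4
eef_pos: [499.0, -190.5, 19.1]
tcp_rot: [3.141, -0.001, -0.227]
ft_force: [-3.9, 1.5, 13.9]
opening: 0.124
grip_force: 30.0
```

```bash
python3 -m inch '[[[0,0,-0.009],0,1],[[0,0,0],0,1],[[0.03,0,0],0,1],[[0.03,0,0],0,1],[[0.03,0,0],0,1],[[0.03,0,0],0,1],[[0.03,0,0],0,1],[[0.02,0,0],0,1],[[0,0,0],0,1],[[0,0,0],0,1]]'
python3 -m inch '[[[0.02,0,0],0,1],[[0.02,0,0],0,1],[[0.02,0,0],0,1],[[0.02,0,0],0,1],[[0,0,0],0,1],[[0,0,0],0,1],[[0,0,0],0,1],[[0,0,0],0,1],[[0,0,0],0,1],[[0,0,0],0,1]]'
```

```text
t: 15.65
eef_pos: [508.4, -192.6, 19.2]
tcp_rot: [-3.142, 0.001, -0.227]
ft_force: [-5.6, 1.5, 11.0]
opening: 0.125
grip_force: 30.0
t: 16.9
eef_pos: [513.1, -193.7, 19.2]
tcp_rot: [-3.142, 0.001, -0.227]
ft_force: [-4.9, 0.6, 10.7]
opening: 0.122
grip_force: 30.0
```

```bash
python3 -m inch '[[[0,0,-0.006],0,1],[[0.02,0,0],0,1],[[0.02,0,0],0,1],[[0.02,0,0],0,1],[[0.02,0,0],0,1],[[0,0,0],0,1],[[0,0,0],0,1],[[0,0,0],0,1],[[0,0,0],0,1],[[0,0,0],0,1]]'
python3 -m inch '[[[0.02,0,0],0,1],[[0.02,0,0],0,1],[[0.02,0,0],0,1],[[0.02,0,0],0,1],[[0.02,0,0],0,1],[[0,0,0],0,1],[[0,0,0],0,1],[[0,0,0],0,1],[[0,0,0],0,1],[[0,0,0],0,1]]'
```

```text
t: 18.15
eef_pos: [518.1, -194.9, 19.2]
tcp_rot: [3.142, 0.0, -0.227]
ft_force: [-2.4, 1.5, 4.8]
opening: 0.125
grip_force: 30.0
t: 19.4
eef_pos: [524.0, -196.3, 19.2]
tcp_rot: [3.142, 0.0, -0.227]
ft_force: [-3.1, 0.6, 4.8]
opening: 0.124
grip_force: 30.0
```

```bash
python3 -m inch '[[[0.008,0,0],0,1],[[0.008,0,0],0,1],[[0,0,0],0,1],[[0,0,0],0,1],[[0,0,0],0,1],[[0,0,0],0,1],[[0,0,0],0,1],[[0,0,0],0,1],[[0,0,0],0,1],[[0,0,0],0,1]]'
python3 -m inch '[[[0.008,0,0],0,1],[[0,0,0],0,1],[[0,0,0],0,1],[[0,0,0],0,1],[[0,0,0],0,1],[[0,0,0],0,1],[[0,0,0],0,1],[[0,0,0],0,1],[[0,0,0],0,1],[[0,0,0],0,1]]'
```

```text
t: 20.65
eef_pos: [524.8, -196.4, 19.2]
tcp_rot: [3.142, 0.001, -0.227]
ft_force: [-3.9, 0.3, 5.5]
opening: 0.123
grip_force: 30.0
t: 21.9
eef_pos: [525.3, -196.5, 19.2]
tcp_rot: [-3.142, 0.001, -0.227]
ft_force: [-3.5, 1.9, 5.4]
opening: 0.126
grip_force: 30.0
```

```bash
python3 -m inch '[[[0.008,0,0],0,1],[[0,0,0],0,1],[[0,0,0],0,1],[[0,0,0],0,1],[[0.008,0,0],0,1],[[0,0,0],0,1],[[0,0,0],0,1],[[0,0,0],0,1],[[0,0,0],0,1],[[0,0,0],0,1]]'
python3 - <<'E'
from h import *
p=eyes.read_camera("wrist");save(p,"w6.png",(90,240,150,350),4);print(env.state()["ft_force"])
E
```

```text
t: 23.15
eef_pos: [525.3, -196.5, 19.2]
tcp_rot: [-3.141, 0.002, -0.227]
ft_force: [-7.7, 1.1, 8.7]
opening: 0.123
grip_force: 30.0
[-7.97270107  0.86676598  8.7760662 ]
```

View pics/w6.png

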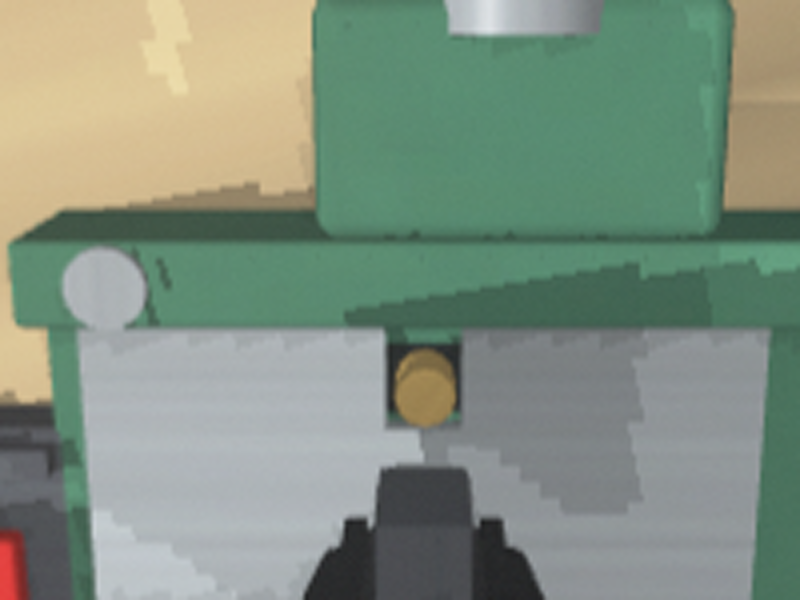

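The blade is home: the pin sits in the notch at crop px (426,390), the back edge is against the stop, and the force rose without further travel. I'll open only partly, to clear the catch tongue, then lift.

```bash
python3 -m inch '[[[0,0,-0.006],0,1],[[0,0,0],0,0.5],[[0,0,0],0,0.5],[[0,0,0],0,0.5],[[0,0,0],0,0.5],[[0,0,-0.1],0,0.5],[[0,0,-0.2],0,0.5],[[0,0,-0.3],0,0.5],[[0,0,-0.4],0,0.5],[[0,0,-0.2],0,0.5]]'
python3 -m inch '[[[0,-0.2,-0.2],0,0.3],[[0,-0.3,0],0,0.3],[[0,-0.3,0],0,0.3],[[0,-0.3,0],0,0.3],[[0,-0.2,0],0,0.3],[[0,-0.1,0],0,0.3],[[0,-0.1,0],0,0.3],[[0,0,0],0,0.3],[[0,0,0],0,0.3],[[0,0,0],0,0.3]]'
python3 - <<'E'
from h import *
s=env.state();p=eyes.read_camera("wrist");R=Rt()
for k in("catch_grip",):
  for d in eyes.spot_point(k,p)[:3]: print(d["centre"],d["score"],(onz(p,d["centre"],43)-s["eef_pos"])@R)
H,S,V=cv2.split(cv2.cvtColor(p["pixels"],cv2.COLOR_RGB2HSV))
save(p,"w7.png",s=1.5)
E
```

```text
t: 24.45
eef_pos: [526.9, -197.0, 93.2]
tcp_rot: [3.141, -0.002, -0.227]
ft_force: [-0.8, -0.3, -0.6]
opening: 0.251
grip_force: 0.0
t: 25.7
eef_pos: [546.7, -109.5, 103.4]
tcp_rot: [3.141, -0.0, -0.228]
ft_force: [-0.6, -0.1, -0.4]
opening: 0.351
grip_force: 0.0
[203.1, 254.2] 0.76 [ 0.875074   -0.86227711 60.41189848]
```

View pics/w7.png

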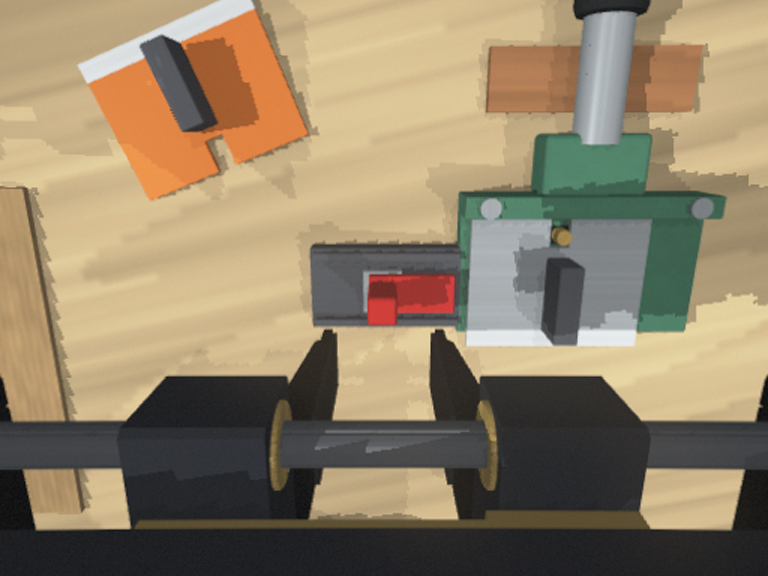

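The blade stays seated, and the red post at (300,382) in the view is centred between the fingers. I'll lower and grip the post.

```bash
python3 -m inch '[[[0.015,-0.01,0.3],0,0.3],[[0,0,0.3],0,0.3],[[0,0,0.3],0,0.3],[[0,0,0.2],0,0.3],[[0,0,0.06],0,0.3],[[0,0,0],0,0.3],[[0,0,0],0,1],[[0,0,0],0,1],[[0,0,0],0,1],[[0,0,0],0,1]]'
```

```text
t: 27.05
eef_pos: [547.9, -108.8, 34.1]
tcp_rot: [3.141, -0.001, -0.227]
ft_force: [-0.7, 0.5, 4.4]
opening: 0.142
grip_force: 30.0
```

```bash
python3 -m inch '[[[0,0.08,0],0,1],[[0,0.08,0],0,1],[[0,0.08,0],0,1],[[0,0.08,0],0,1],[[0,0.08,0],0,1],[[0,0.08,0],0,1],[[0,0.08,0],0,1],[[0,0.07,0],0,1],[[0,0,0],0,1],[[0,0,0],0,1]]'
python3 -m inch '[[[0,0.02,0],0,1],[[0,0.02,0],0,1],[[0,0.02,0],0,1],[[0,0.01,0],0,1],[[0,0,0],0,1],[[0,0,0],0,1],[[0,0,0],0,1],[[0,0,0],0,1],[[0,0,0],0,1],[[0,0,0],0,1]]'
```

```text
t: 28.3
eef_pos: [539.3, -146.1, 34.1]
tcp_rot: [3.141, -0.001, -0.227]
ft_force: [-1.7, -1.4, 6.9]
opening: 0.148
grip_force: 30.0
t: 29.55
eef_pos: [538.7, -148.3, 34.1]
tcp_rot: [-3.14, -0.001, -0.228]
ft_force: [3.9, 14.0, 6.9]
opening: 0.144
grip_force: 30.0
```

The end stop is felt at 14 N after about 40.5 mm. I'll release, lift and check.

```bash
python3 -m inch '[[[0,-0.01,0],0,1],[[0,0,0],0,0.4],[[0,0,0],0,0.4],[[0,0,0],0,0.4],[[0,0,0],0,0.4],[[0,0,-0.1],0,0.4],[[0,0,-0.3],0,0.4],[[0,0,-0.5],0,0.4],[[0,0,-0.5],0,0.4],[[0,0,-0.3],0,0.4]]'
python3 - <<'E'
from h import *
p=eyes.read_camera("wrist");save(p,"w8.png",s=1.5)
E
```

```text
t: 30.8
eef_pos: [538.6, -149.2, 137.7]
tcp_rot: [3.141, -0.002, -0.227]
ft_force: [-1.2, 0.1, -0.4]
opening: 0.3
grip_force: 0.0
```

View pics/w8.png

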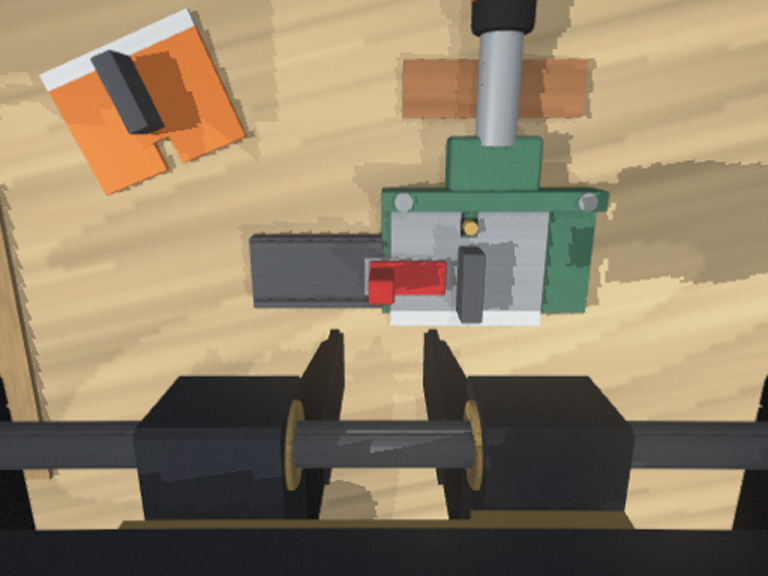

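The catch tongue lies over the seated blade near (280,405), the pin shows in the notch at (228,470), and the gripper is clear. I'll hand it in.

```bash
python3 -c "
from cell import env
print(env.job_done())"
```

```text
the job is handed in; nothing more can be done
None
```

The blade is fully home over the pin against the back stop and the red catch is in over it to its end stop; I let go, lifted clear and handed the job in at about 31 s, with no verdict shown.

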